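# Shut up the metal-shop tool chest

## Task

Shut up the grey tool chest on the bench: first push its open drawer fully home while the lid is still up, then lower the lid gently, without slamming it, until it is fully shut. Leave the other things lying on the bench, and the chisel in the chest, where they are.

Things in the scene. Friction and masses are not known exactly. Their poses are not given: they have to be found in the camera images.
- chest: Grey steel tool chest fixed to the bench, 180 deep (its x), 300 wide (its y), 120 mm high to the rim. Origin: centre of its underside. Its -x points out of the front, where the drawer comes out; the lid is hinged at the back, +x. The shut lid adds 16 mm, its handle 25 mm more. The floor of the open compartment under the lid is 76 mm above the bench.
- chest_hinge (a point): Middle of the lid's hinge line, on the chest's back top edge (90 mm behind the origin, 120 mm up). Axes as the chest's; the hinge line runs along y.
- lid (a joint): Lid angle in rad: 0 fully shut, 1.57 upright, more leans back (at most 1.95). A stiff friction hinge holds the lid wherever it is left; 4 to 8 N at the free edge moves it.
- lid_edge (a point): Middle of the lid's free (front) edge, on its outer face, 188 mm from the hinge. The lid is a flat steel slab 16 mm thick, 304 mm wide (y); shut, it overhangs the front by 8 mm. A black handle 120 mm long along y stands 25 mm off its outer face, 80 mm from the hinge. Axes turn with the lid: -x from hinge to free edge, z out of the outer face (up when shut).
- drawer (a joint): How far the drawer is out, in m: 0 fully home, at most 0.10. It slides along the chest's x, stays where it is left, and needs about 2 to 4 N.
- drawer_handle (a point): Middle of the drawer's straight steel bar handle (10 mm thick, 120 mm long along the chest's y), 44 mm above the bench, 31 mm in front of the drawer's front (288 wide, spanning 10 to 66 mm above the bench). Axes as the chest's.
- chisel: Loose steel cold chisel, 155 mm long, 16 mm thick, lying in the compartment under the lid. Origin: middle of its underside, x along it.
- casting: Loose bronze star casting, 110 mm across, 26 mm high, on the bench off the drawer's corner. Origin: centre of its underside.
- can: Loose bare metal can standing at the end of the chest, 64 mm across, 110 mm high. Origin: centre of its underside.
- brick: Loose pale firebrick, 114 x 228 x 64 mm. Origin: centre of its underside.
- brush: Loose brush lying on the bench. Origin: underside, x along it.
- hammer: Loose hammer lying on the bench. Origin: underside, x along it.
- bowl: Loose steel bowl, 180 mm across, 75 mm high. Origin: centre of its underside.

How it is judged (in metres and radians):
On the way, in this order (a step that is already met when the one before it is completed fails the run):
1. the drawer is home (within 5 mm) while the lid is still up (over 0.6 rad) (value of joint drawer below 0.005 m and value of joint lid above 0.6 rad), for 0.2 s.
2. the lid is shut (within 0.03 rad) with the drawer home (value of joint lid below 0.03 rad and value of joint drawer below 0.005 m), for 0.2 s.
At the end, for the whole second after the job is handed in: The lid is shut to within 0.03 rad and at rest, the drawer is home to within 5 mm, and the loose things lie where they were (within 30 mm, the can upright) (all of step 2 and velocity of joint lid between -0.05 and 0.05 rad/s); the robot touches nothing.
It fails at once if the lid slams: it turns faster than 1.5 rad/s in its last 0.25 rad (value of joint lid below 0.25 rad and velocity of joint lid below -1.5 rad/s).
It fails at once if a loose thing is moved by more than 30 mm (distance of any of chisel, casting, can, brick, brush, hammer, bowl from where it was at the start of the episode above 0.03 m).
It fails at once if the can is tipped (angle between can's own z axis and vertical above 0.35 rad).
It also fails if it takes over 54 s, if anything falls off the work surface, if the arm or the gripper's body presses on something with over 40 N, if the wrist force passes 120 N, or if a joint passes its speed limit or range.

## Robot

A 6-joint arm with a two-finger parallel gripper is mounted at the origin on the work surface. World frame = base frame: x ahead of the robot, y to its left, z up, the work surface at z = 0. Lengths are in mm, angles in rad, forces in N, time in s.
With the tool pointing down it reaches from about 325 to 775 mm from the base axis. Payload 5.5 kg.
Tool frame: the origin (TCP) lies between the finger pads; the fingertips stand 14 mm ahead of it and the grasp point (between the pads) lies 5 mm behind it; z points along the fingers, y is the line along which they close (so a half turn about z gives the same grasp; the last joint's range is limited). The gripper opens to 88 mm and grips with 3 to 60 N. Pads are 20 mm wide; open, the fingers measure 115 mm over their backs; the gripper's body (75 mm by 178 mm) begins 61 mm behind the grasp point.
Start: joints at [1.126, 0.091, 1.231, -0, 1.82, -0.057], TCP at [226.897, 555.458, 207.031] pointing down, gripper open.
Joint ranges: [-2.87, 2.87], [-0.86, 2.18], [0.17, 2.46], [-1.51, 4.65], [0.06, 2.69], [-2.65, 2.65]. Speed limits (rad/s): [2.57, 2.57, 3.01, 3.14, 3.14, 3.14].

## Interface

Orientations are given as a unit quaternion [x, y, z, w].
In Python, from bench import robot gives the robot as it stands.
- The arm moves only by the tool send_rows, never from a script. Its argument "moves" is a list of rows, each an object of numbers: "grip": the opening, from 0 (shut) to 1 (fully open); "dx", "dy", "dz": the shift along the tool's x, y, z in mm; "ax", "ay", "az": the turn, a rotation vector about the tool's x, y, z in rad. A call has 1 to 12 rows; each row shifts and turns the commanded pose from where the row before left it, along the tool's axes as they then stand; what a row does not reach is not made up. A row lasts 1/10 s, in which the tool goes at most 50 mm and 8.59 degrees, less where a joint would pass 70% of its speed; a pose out of reach is approached as far as the arm can. A call with a gripper value outside its range is refused whole. The fingers move at their own pace and stop on an object; "grip_force" is the grip in N (left out, the last holds). Time passes only in rows, so rows that do not move let the fingers close. It gives the time, the measured TCP pose, the force, the opening and the grip force at its end, in the units of the state.
- robot.get_obs(): the state, without advancing time (a new reading comes with each control period).
- robot.capture(name): name is "side" or "top" or "wrist"; returns a dict with "pixels" (480x640x3 uint8, red, green, blue), "camera_matrix" (3x3 intrinsics, pixels), "dist" ([k1, k2, p1, p2, k3] as OpenCV has them; the pictures are not rectified), "rvec" (rotation vector, rad) and "tvec" (3), from world to camera coordinates, as OpenCV has them. Camera axes: x right, y down, z forward; pixel columns grow to the right and rows downward; lengths in mm; the calibration is good to about 2 mm. A picture is of the moment at which its call begins. There is no depth.
- robot.sign_off(): hands the job in; it is judged then, once.
Trained networks look in a picture, given as the dict that the camera call returned (one of the last four; its "shot" number tells which), for a name from the list of things; names that differ only in an ending like _2 or _b are one class to them, and where a whole thing is asked for, a point or a joint stands for the part that bears it (a point fixed in the world has none). Each returns a list of dicts, best first, with "p" (0 to 1); they miss things now and then, are a little off and sometimes report something else, mostly with a low value. They report only what shows in the picture. A call takes as long as a camera call.
- robot.find_in(target, picture): "point" ([x, y, z] in mm, in world coordinates, good to about 4 mm: the middle of the surface that is visible of it).
- robot.cut_out(target, picture): "pixels" (480x640 bool, what is visible of it).
The state is a dict: "time_s": time; "qpos": joint angles; "qd": joint speeds; "joint_torque": joint torques, N m; "eef_pos": TCP position; "ee_rot": TCP orientation; "ft_force": force on the tool from outside, world axes, zero at the start; "torque": the same for the moment, N m; "gripper_width": opening from 0.0 (shut) to 1.0 (fully open); "grip_force": force on a finger pad.
Only numpy, scipy, OpenCV 4.12 (cv2) and the standard library are available. Lean on these libraries where they do the work, as an engineer would, in place of code of your own. Each camera call takes 0.05 s, during which the arm holds its last target. There are 200 camera calls.

## Working session

There is one attempt and no reset: what is moved stays moved. The work goes in short steps, Python scripts to look and compute and a tool call to move; the robot and the scene stay as the last step left them, time stands still between calls to the robot, and variables do not carry over. Pictures are saved under pics/ and viewed, at most 10 in all, crops included, and the job is handed in when it is done.

Besides the shell and the picture viewer there is one more tool, called after "Emit:" as name(argument=value, ...) on one line, values as JSON. send_rows: Moves the arm, as the interface text tells. Its arguments: {"type":"object","properties":{"moves":{"type":"array","items":{"type":"object","properties":{"grip":{"type":"number"},"dx":{"type":"number"},"dy":{"type":"number"},"dz":{"type":"number"},"ax":{"type":"number"},"ay":{"type":"number"},"az":{"type":"number"}}}},"grip_force":{"type":"number"}},"required":["moves"]}

```bash
mkdir -p pics; cat > h.py <<'E'
import numpy as np, cv2
from bench import robot
def save(p,n): cv2.imwrite('pics/'+n+'.png',p["pixels"][:,:,::-1])
def proj(p,X):
    return cv2.projectPoints(np.array(X,float).reshape(-1,3),np.array(p["rvec"],float),np.array(p["tvec"],float),np.array(p["camera_matrix"],float),np.array(p["dist"],float))[0].reshape(-1,2)
def ray(p,uv):
    n=cv2.undistortPoints(np.array(uv,float).reshape(-1,1,2),np.array(p["camera_matrix"],float),np.array(p["dist"],float)).reshape(-1,2)
    R=cv2.Rodrigues(np.array(p["rvec"],float))[0]; t=np.array(p["tvec"],float).reshape(3)
    return -R.T@t, np.c_[n,np.ones(len(n))]@R
def atz(p,uv,z):
    c,d=ray(p,uv); return c+d*((z-c[2])/d[:,2])[:,None]
E
python3 - <<'E'
from h import *
o=robot.get_obs();print(o)
for c in("top","side"):
    p=robot.capture(c);save(p,c+"0")
    for t in["chest","lid_edge","lid","drawer","drawer_handle","chest_hinge","chisel","casting","can","brick","brush","hammer","bowl"]:
        try:
            r=robot.find_in(t,p);print(c,t,[(np.round(q["point"]).tolist(),round(q["p"],2)) for q in r[:2]])
        except Exception as e: print(t,e)
E
```

```text
{'time_s': 0.0, 'qpos': array([ 1.12629570e+00,  9.18538598e-02,  1.23185936e+00, -8.63847778e-06,
        1.81980554e+00, -5.66880952e-02]), 'qd': array([ 0.00023221,  0.00042903,  0.00119154,  0.00049425,  0.00025756,
       -0.00172557]), 'joint_torque': array([-5.23290346e-04, -4.46444142e+01, -4.06455731e+01,  6.97380980e-02,
        2.91643431e-02, -2.02354395e-04]), 'eef_pos': array([226.75689543, 555.15097175, 205.92489009]), 'ee_rot': array([ 1.92694367e-01,  9.81258352e-01, -9.34007763e-04, -2.34760719e-04]), 'ft_force': array([-0.09924916,  0.22615462, -0.71875191]), 'torque': array([ 0.02477616, -0.01399252, -0.01103678]), 'grip_force': 0.0, 'gripper_width': 1.0030258012893483}
top chest [([507.0, 12.0, 79.0], 0.86)]
top lid_edge [([507.0, 78.0, 254.0], 0.84)]
top lid [([504.0, 77.0, 253.0], 0.89)]
top drawer [([520.0, -105.0, 16.0], 0.56)]
top drawer_handle [([518.0, -102.0, 15.0], 0.8)]
top chest_hinge [([510.0, 8.0, 73.0], 0.78), ([735.0, 17.0, 106.0], 0.24)]
top chisel [([516.0, 38.0, 93.0], 0.58)]
top casting [([696.0, -209.0, 14.0], 0.65)]
top can [([734.0, 16.0, 10
[... 160 characters left out ...]
8.0, 14.0], 0.6), ([647.0, 520.0, 26.0], 0.56)]
side chest [([517.0, 32.0, 75.0], 0.71)]
side lid_edge [([515.0, 63.0, 242.0], 0.82), ([639.0, 538.0, 43.0], 0.59)]
side lid [([516.0, 68.0, 245.0], 0.75)]
side drawer [([520.0, -105.0, 29.0], 0.91)]
side drawer_handle [([517.0, -106.0, 25.0], 0.93)]
side chest_hinge [([514.0, 35.0, 74.0], 0.58), ([752.0, -7.0, 98.0], 0.42)]
side chisel [([499.0, 41.0, 91.0], 0.6)]
side casting [([697.0, -213.0, 17.0], 0.62)]
side can [([753.0, -4.0, 100.0], 0.67)]
side brick [([418.0, 406.0, 68.0], 0.97), ([704.0, -213.0, 17.0], 0.54)]
side brush [([398.0, -337.0, 17.0], 0.7)]
side hammer [([677.0, -384.0, 27.0], 0.89)]
side bowl [([637.0, 536.0, 40.0], 0.76)]
```

View pics/top0.png

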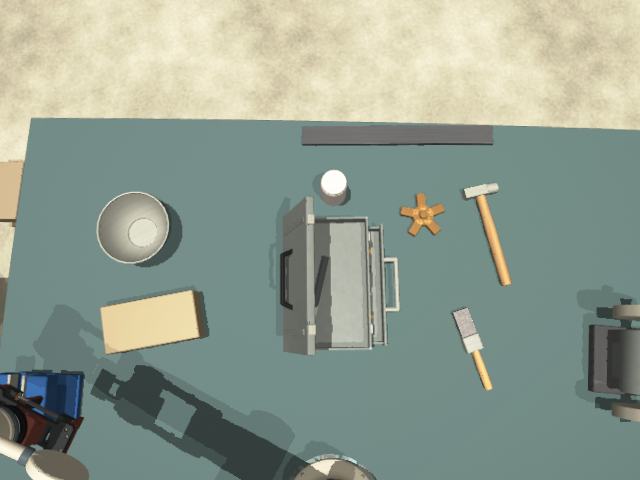

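View pics/side0.png

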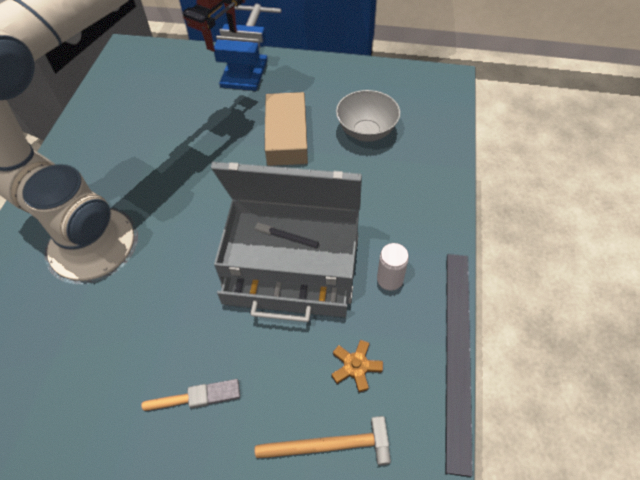

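The top view shows the chest at about (283–400, 198–355), its drawer opening towards image right (world -y). In the side view the chest is at (215–360, 160–325) and the can at (393, 267). I'll enlarge both to get corner pixels.

```bash
python3 - <<'E'
from h import *
a=cv2.imread('pics/top0.png')[185:365,275:410];b=cv2.imread('pics/side0.png')[155:335,208:368]
a=cv2.resize(a,None,fx=2.9,fy=2.9,interpolation=3)[:,:];b=cv2.resize(b,None,fx=2.5,fy=2.5,interpolation=3)
c=np.zeros((530,800,3),np.uint8);c[:a.shape[0],:a.shape[1]]=a;c[:b.shape[0],400:800]=b
cv2.imwrite('pics/z0.png',c);print(a.shape,b.shape)
E
```

```text
(522, 392, 3) (450, 400, 3)
```

View pics/z0.png

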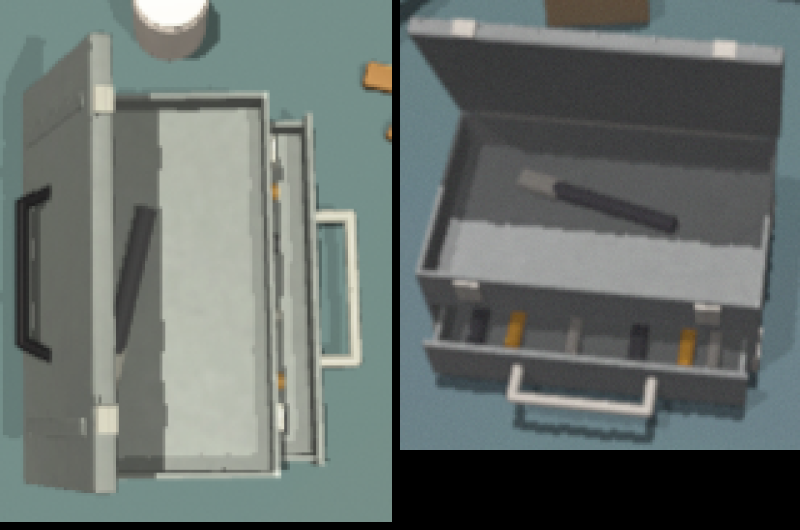

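```bash
cat > fit.py <<'E'
from h import *
from scipy.optimize import least_squares
T=lambda u,v:(u/2.9+275,v/2.9+185)
S=lambda u,v:((u-400)/2.5+208,v/2.5+155)
def model(q):
    x,y,yaw,d,l=q; c,s=np.cos(yaw),np.sin(yaw)
    def lid(r,h,w): return [90-r*np.cos(l)+h*np.sin(l)*1.0, w, 120+r*np.sin(l)+h*np.cos(l)]
    L=[lid(188,16,-152),lid(188,16,152),lid(188,0,-152),lid(188,0,152),[-90,-150,120],[-90,150,120],[-90-d-36,-60,44],[-90-d-36,60,44]]
    L=np.array(L,float); return np.c_[x+c*L[:,0]-s*L[:,1],y+s*L[:,0]+c*L[:,1],L[:,2]]
if __name__=="__main__":
    pt=robot.capture("top");ps=robot.capture("side")
    mt=np.array([T(90,35),T(97,490),T(110,33),T(115,492),T(268,92),T(279,476),T(357,211),T(360,364)])
    ms=np.array([S(783,48),S(410,18),S(781,60),S(416,33),S(761,305),S(417,272),S(652,412),S(510,400)])
    f=lambda q:np.r_[(proj(pt,model(q))-mt).ravel(),(proj(ps,model(q))-ms).ravel()]
    r=least_squares(f,[510,30,1.57,.05*1000,1.4],x_scale=[10,10,.1,10,.1],loss='soft_l1')
    print(r.x.round(3)); print(f(r.x).reshape(2,8,2).round(1)); M=model(r.x);print(M.round(0))
    print("can",atz(pt,[(334,180)],110),"casting", atz(pt,[(403,211),(415,233),(433,235),(441,211),(421,195)],20).round())
E
python3 fit.py
```

```text
[514.691  17.864   1.616  40.039   1.23 ]
[[[-0.2 -2.4]
  [-0.5  0.6]
  [ 0.7 -1.1]
  [ 1.5 -0.4]
  [-0.7 -1.2]
  [ 0.1 -0.8]
  [-1.1  0.5]
  [ 0.  -2.5]]

 [[ 0.2 -1.5]
  [-1.1 -1.5]
  [ 0.3  1.3]
  [-4.7 -0.1]
  [-0.7 -0.1]
  [-1.3 -0.2]
  [-2.6  0.8]
  [ 0.  -0. ]]]
[[ 665.   67.  303.]
 [ 361.   53.  303.]
 [ 665.   52.  297.]
 [ 362.   38.  297.]
 [ 669.  -65.  120.]
 [ 369.  -79.  120.]
 [ 582. -145.   44.]
 [ 462. -151.   44.]]
can [[755.0755911   11.98804472 110.        ]] casting [[ 706. -164.   20.]
 [ 650. -194.   20.]
 [ 646. -238.   20.]
 [ 708. -259.   20.]
 [ 749. -209.   20.]]
```

Emit:
send_rows(moves=[{"grip":0,"dz":-20,"az":0.1422},{"grip":0,"dz":-20,"az":0.1422},{"grip":0,"dz":-20,"az":0.1422},{"grip":0,"dz":-20,"az":0.1422},{"grip":0,"dz":-20,"az":0.1422},{"grip":0,"dz":-20,"az":0.1422},{"grip":0,"dz":-20,"az":0.1422},{"grip":0,"dz":-20,"az":0.1422},{"grip":0}], grip_force=20)

```text
validation failed for argument at $.mo...
```

Emit:
send_rows(moves=[{"grip":0,"dx":0,"dy":0,"dz":-20,"ax":0,"ay":0,"az":0.1422},{"grip":0,"dx":0,"dy":0,"dz":-20,"ax":0,"ay":0,"az":0.1422},{"grip":0,"dx":0,"dy":0,"dz":-20,"ax":0,"ay":0,"az":0.1422},{"grip":0,"dx":0,"dy":0,"dz":-20,"ax":0,"ay":0,"az":0.1422},{"grip":0,"dx":0,"dy":0,"dz":-20,"ax":0,"ay":0,"az":0.1422},{"grip":0,"dx":0,"dy":0,"dz":-20,"ax":0,"ay":0,"az":0.1422},{"grip":0,"dx":0,"dy":0,"dz":-20,"ax":0,"ay":0,"az":0.1422},{"grip":0,"dx":0,"dy":0,"dz":-20,"ax":0,"ay":0,"az":0.1422}], grip_force=20)

```text
time_s: 2.3
eef_pos: [226.8, 555.4, 367.9]
ee_rot: [0.693, 0.721, 0.0, -0.0]
ft_force: [0.2, 0.1, 0.6]
gripper_width: 0.308
grip_force: 0.0
```

Emit:
send_rows(moves=[{"grip":0,"dx":-42,"dy":15,"dz":0,"ax":0,"ay":0,"az":0},{"grip":0,"dx":-42,"dy":15,"dz":0,"ax":0,"ay":0,"az":0},{"grip":0,"dx":-42,"dy":15,"dz":0,"ax":0,"ay":0,"az":0},{"grip":0,"dx":-42,"dy":15,"dz":0,"ax":0,"ay":0,"az":0},{"grip":0,"dx":-42,"dy":15,"dz":0,"ax":0,"ay":0,"az":0},{"grip":0,"dx":-42,"dy":15,"dz":0,"ax":0,"ay":0,"az":0},{"grip":0,"dx":-42,"dy":15,"dz":0,"ax":0,"ay":0,"az":0},{"grip":0,"dx":-42,"dy":15,"dz":0,"ax":0,"ay":0,"az":0},{"grip":0,"dx":-42,"dy":15,"dz":0,"ax":0,"ay":0,"az":0},{"grip":0,"dx":-42,"dy":15,"dz":0,"ax":0,"ay":0,"az":0},{"grip":0,"dx":-42,"dy":15,"dz":0,"ax":0,"ay":0,"az":0},{"grip":0,"dx":-42,"dy":15,"dz":0,"ax":0,"ay":0,"az":0}])

```text
time_s: 3.5
eef_pos: [429.8, 58.3, 367.4]
ee_rot: [0.691, 0.723, 0.0, 0.0]
ft_force: [0.7, 1.2, -0.3]
gripper_width: 0.006
grip_force: 0.0
```

Emit:
send_rows(moves=[{"grip":0,"dx":-42,"dy":15,"dz":0,"ax":0,"ay":0,"az":0},{"grip":0,"dx":-42,"dy":15,"dz":0,"ax":0,"ay":0,"az":0},{"grip":0,"dx":-42,"dy":15,"dz":0,"ax":0,"ay":0,"az":0},{"grip":0,"dx":-42,"dy":15,"dz":0,"ax":0,"ay":0,"az":0},{"grip":0,"dx":-42,"dy":15,"dz":0,"ax":0,"ay":0,"az":0},{"grip":0,"dx":-42,"dy":15,"dz":0,"ax":0,"ay":0,"az":0},{"grip":0,"dx":0,"dy":0,"dz":0,"ax":0,"ay":0,"az":0}])

```text
time_s: 4.2
eef_pos: [531.9, -192.0, 363.3]
ee_rot: [0.693, 0.721, -0.001, -0.002]
ft_force: [0.4, 0.2, -0.6]
gripper_width: 0.005
grip_force: 0.0
```

Emit:
send_rows(moves=[{"grip":0,"dx":0,"dy":0,"dz":40,"ax":0,"ay":0,"az":0},{"grip":0,"dx":0,"dy":0,"dz":40,"ax":0,"ay":0,"az":0},{"grip":0,"dx":0,"dy":0,"dz":40,"ax":0,"ay":0,"az":0},{"grip":0,"dx":0,"dy":0,"dz":40,"ax":0,"ay":0,"az":0},{"grip":0,"dx":0,"dy":0,"dz":40,"ax":0,"ay":0,"az":0},{"grip":0,"dx":0,"dy":0,"dz":40,"ax":0,"ay":0,"az":0},{"grip":0,"dx":0,"dy":0,"dz":40,"ax":0,"ay":0,"az":0},{"grip":0,"dx":0,"dy":0,"dz":38,"ax":0,"ay":0,"az":0},{"grip":0,"dx":0,"dy":0,"dz":0,"ax":0,"ay":0,"az":0},{"grip":0,"dx":0,"dy":0,"dz":0,"ax":0,"ay":0,"az":0}])

```text
time_s: 5.2
eef_pos: [530.8, -186.9, 49.8]
ee_rot: [0.691, 0.723, -0.0, -0.0]
ft_force: [-0.3, -0.2, 0.1]
gripper_width: 0.012
grip_force: 0.0
```

Emit:
send_rows(moves=[{"grip":0,"dx":10,"dy":0,"dz":0,"ax":0,"ay":0,"az":0},{"grip":0,"dx":10,"dy":0,"dz":0,"ax":0,"ay":0,"az":0},{"grip":0,"dx":8,"dy":0,"dz":0,"ax":0,"ay":0,"az":0},{"grip":0,"dx":8,"dy":0,"dz":0,"ax":0,"ay":0,"az":0},{"grip":0,"dx":8,"dy":0,"dz":0,"ax":0,"ay":0,"az":0},{"grip":0,"dx":8,"dy":0,"dz":0,"ax":0,"ay":0,"az":0},{"grip":0,"dx":0,"dy":0,"dz":0,"ax":0,"ay":0,"az":0}])

```text
time_s: 5.9
eef_pos: [528.5, -134.5, 49.0]
ee_rot: [0.69, 0.723, 0.0, -0.0]
ft_force: [0.0, -0.8, -0.1]
gripper_width: 0.007
grip_force: 0.0
```

Emit:
send_rows(moves=[{"grip":0,"dx":4,"dy":0,"dz":0,"ax":0,"ay":0,"az":0},{"grip":0,"dx":4,"dy":0,"dz":0,"ax":0,"ay":0,"az":0},{"grip":0,"dx":4,"dy":0,"dz":0,"ax":0,"ay":0,"az":0}])

```text
time_s: 6.2
eef_pos: [528.0, -123.5, 48.9]
ee_rot: [0.691, 0.723, -0.0, -0.0]
ft_force: [0.9, -0.3, 0.1]
gripper_width: 0.004
grip_force: 0.0
```

```bash
python3 - <<'E'
from h import *
p=robot.capture("top");q=robot.capture("side")
a=p["pixels"][185:365,275:410];b=q["pixels"][155:335,208:368]
a=cv2.resize(a,None,fx=2.9,fy=2.9,interpolation=3);b=cv2.resize(b,None,fx=2.5,fy=2.5,interpolation=3)
c=np.zeros((530,800,3),np.uint8);c[:a.shape[0],:a.shape[1]]=a;c[:b.shape[0],400:800]=b
cv2.imwrite('pics/z1.png',c[:,:,::-1])
E
```

```text
(no output)
```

View pics/z1.png

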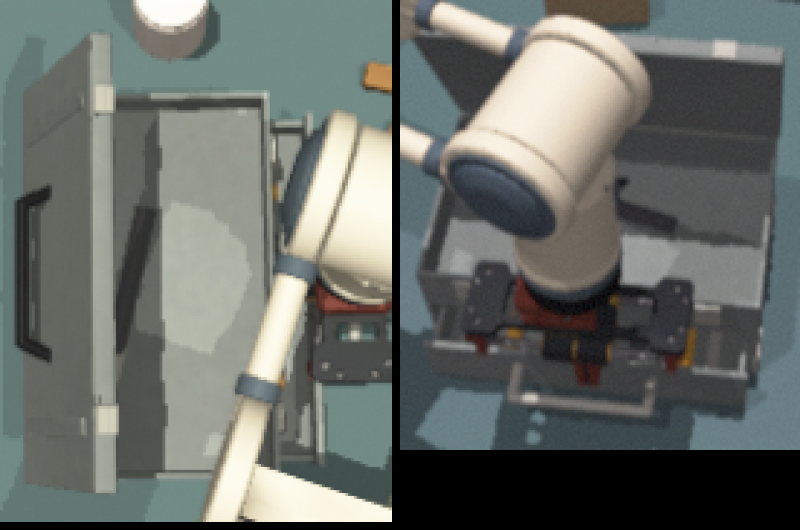

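```bash
python3 - <<'E'
from h import *
p=robot.capture("top");q=robot.capture("side")
o=robot.get_obs();e=o["eef_pos"];print(e,o["ft_force"],o["torque"])
for z in(-14,0,66): print(z,proj(p,e+[0,0,z]),proj(q,e+[0,0,z]))
for n,c in(("top",p),("side",q)):
    r=robot.find_in("drawer_handle",c);print(n,[(np.round(k["point"]).tolist(),round(k["p"],2)) for k in r[:2]])
save(q,"full1")
w=robot.capture("wrist");b=q["pixels"][250:340,240:360]
cv2.imwrite('pics/z2.png',np.vstack([cv2.resize(b,(800,600),interpolation=3)])[:,:,::-1])
save(w,"w1")
E
```

```text
[ 528.03535791 -123.60410537   49.03674942] [ 0.03500286 -0.37086798 -0.69172191] [-0.03149034  0.04032782 -0.00731993]
-14 [[387.48497944 280.63568634]] [[284.2190017  309.97825422]]
0 [[388.17292729 280.06751971]] [[283.73133039 307.14869687]]
66 [[391.64367297 277.20056153]] [[281.29304443 292.99029515]]
top [([459.0, -98.0, 13.0], 0.69)]
side [([545.0, -108.0, 40.0], 0.84)]
```

View pics/z2.png

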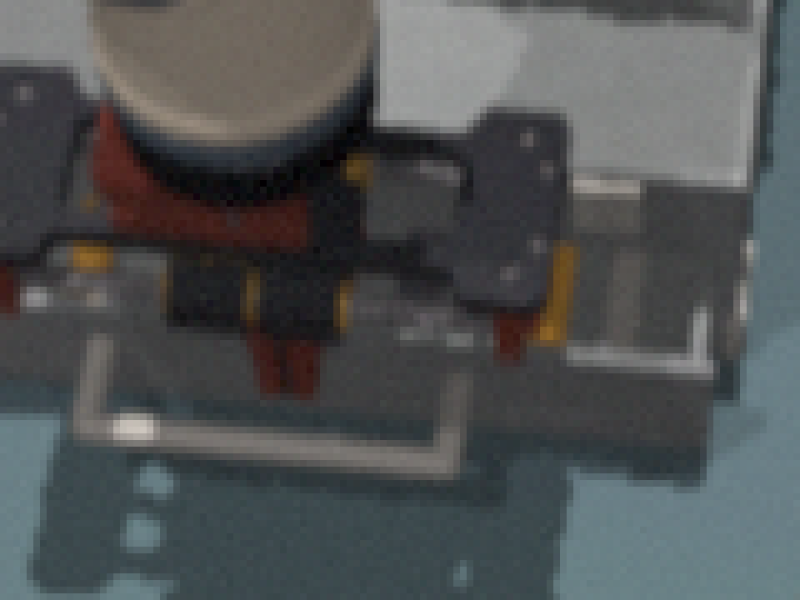

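View pics/w1.png

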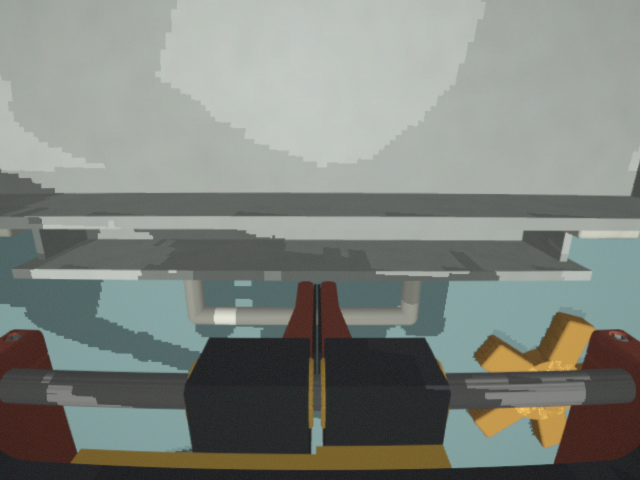

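```bash
python3 - <<'E'
from h import *
w=robot.capture("wrist");q=robot.capture("side");e=robot.get_obs()["eef_pos"]
for z in(20,35,44,55): print(z,"wrist bar",atz(w,[(195,317),(412,317)],z).round().tolist(),"side",atz(q,[(252.3,314.5),(308.2,319.8)],z).round().tolist())
print("drawer top z66",atz(w,[(20,271),(585,271)],66).round(), "rim front z120",atz(w,[(0,220),(640,225)],120).round())
for dy in(-10,0,10): print(proj(w,e+[0,dy,-14]),proj(q,e+[0,dy,-14]))
E
```

```text
20 wrist bar [[452.0, -161.0, 20.0], [591.0, -154.0, 20.0]] side [[457.0, -139.0, 20.0], [583.0, -132.0, 20.0]]
35 wrist bar [[457.0, -152.0, 35.0], [586.0, -146.0, 35.0]] side [[460.0, -145.0, 35.0], [585.0, -139.0, 35.0]]
44 wrist bar [[460.0, -147.0, 44.0], [583.0, -141.0, 44.0]] side [[463.0, -150.0, 44.0], [586.0, -143.0, 44.0]]
55 wrist bar [[464.0, -141.0, 55.0], [580.0, -135.0, 55.0]] side [[465.0, -154.0, 55.0], [587.0, -148.0, 55.0]]
drawer top z66 [[ 381. -114.   66.]
 [ 659. -101.   66.]] rim front z120 [[426. -73. 120.]
 [629. -66. 120.]]
[[315.40968518 294.17437053]] [[283.2773478 314.0661615]]
[[316.18461915 278.22821696]] [[284.19547268 310.02404874]]
[[316.98279988 261.79753801]] [[285.10524302 306.01925206]]
```

The calibrated rays agree across all three views. The bar is at y≈-145 and the drawer front at y≈-108. The fingertip is behind the bar, at (283, 309) in the side view, so the drawer hasn't moved. I'll raise the tips above the bar and push on the upper part of the drawer front instead, which keeps the gripper body clear of the rim.

Emit:
send_rows(moves=[{"grip":0,"dx":0,"dy":0,"dz":-11,"ax":0,"ay":0,"az":0},{"grip":0,"dx":0,"dy":0,"dz":-11,"ax":0,"ay":0,"az":0},{"grip":0,"dx":0,"dy":0,"dz":0,"ax":0,"ay":0,"az":0}])

```text
time_s: 6.95
eef_pos: [529.4, -124.0, 74.1]
ee_rot: [0.691, 0.723, 0.001, 0.002]
ft_force: [0.1, -0.6, 0.4]
gripper_width: 0.005
grip_force: 0.0
```

Emit:
send_rows(moves=[{"grip":0,"dx":4,"dy":0,"dz":0,"ax":0,"ay":0,"az":0},{"grip":0,"dx":4,"dy":0,"dz":0,"ax":0,"ay":0,"az":0},{"grip":0,"dx":4,"dy":0,"dz":0,"ax":0,"ay":0,"az":0},{"grip":0,"dx":4,"dy":0,"dz":0,"ax":0,"ay":0,"az":0},{"grip":0,"dx":4,"dy":0,"dz":0,"ax":0,"ay":0,"az":0}])

```text
time_s: 7.45
eef_pos: [527.0, -103.1, 70.7]
ee_rot: [0.691, 0.723, -0.0, -0.0]
ft_force: [-0.6, 0.1, -0.6]
gripper_width: 0.006
grip_force: 0.0
```

```bash
python3 - <<'E'
from h import *
q=robot.capture("side");w=robot.capture("wrist");e=robot.get_obs()["eef_pos"];print(e)
b=cv2.resize(q["pixels"][250:340,240:360],(400,300),interpolation=3)
c=cv2.resize(w["pixels"][150:390,160:480],(400,300),interpolation=3)
cv2.imwrite('pics/z3.png',np.hstack([b,c])[:,:,::-1])
print(proj(q,e-[0,0,14]),proj(w,e-[0,0,14]))
E
```

```text
[ 527.03570791 -102.932175     70.90350258]
[[284.91858634 297.14496099]] [[316.26788823 278.94587674]]
```

View pics/z3.png

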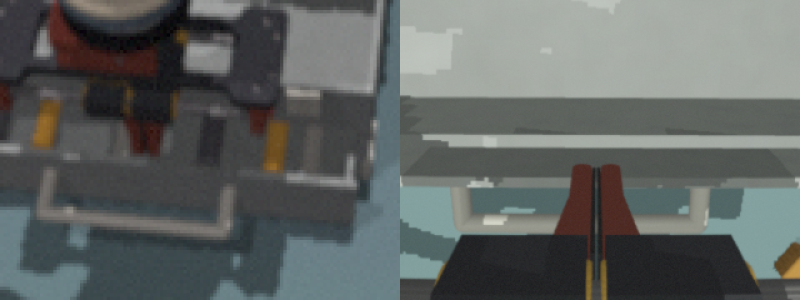

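```bash
python3 - <<'E'
from h import *
q=robot.capture("side");w=robot.capture("wrist");o=robot.get_obs();e=o["eef_pos"];print(e,o["ft_force"],o["torque"],o["qd"])
def tri(a,ua,b,ub):
    A=[];B=[]
    for p,u in((a,ua),(b,ub)):
        c,d=ray(p,[u]);d=d[0]/np.linalg.norm(d[0]);M=np.eye(3)-np.outer(d,d);A.append(M);B.append(M@c)
    return np.linalg.lstsq(np.vstack(A),np.hstack(B),rcond=None)[0]
print("tip",tri(q,(283.5,295.6),w,(316.3,282)))
print("bar left/right corner",tri(q,(251.5,313.5),w,(160+455*.8,150+220*.8)),tri(q,(308,319),w,(160+705*.8,150+222*.8)))
print("drawer top right corner",tri(q,(240+353*.3,250+182*.3),w,(160+800*.8,150+183*.8)))
for t in["drawer","lid","can","casting"]:
    for n,c in(("side",q),):
        r=robot.find_in(t,c);print(n,t,[(np.round(k["point"]).tolist(),round(k["p"],2)) for k in r[:1]])
print(w["tvec"],cv2.Rodrigues(np.array(w["rvec"],float))[0].T@-np.array(w["tvec"]).ravel())
E
```

```text
[ 527.08432776 -103.46201519   70.96225783] [-1.06269118  0.15879292  0.64221086] [-0.08013315  0.04246376  0.00270898] [-0.00505951 -0.00043873 -0.00219528 -0.00019201  0.00149186 -0.00088055]
tip [ 525.77545859 -102.90464615   63.8254479 ]
bar left/right corner [ 537.06265113 -132.10782283  136.19565774] [ 626.3434386  -124.42192213  135.14786506]
drawer top right corner [682.1278827  -98.20257991 131.47438268]
side drawer [([526.0, -109.0, 29.0], 0.76)]
side lid [([581.0, 68.0, 250.0], 0.55)]
side can [([754.0, -8.0, 102.0], 0.66)]
side casting [([701.0, -216.0, 20.0], 0.96)]
[-522.03096116 -117.57900794  223.39437945] [523.53960603 -22.64259267 248.27361962]
```

Emit:
send_rows(moves=[{"grip":0,"dx":0,"dy":0,"dz":-20,"ax":0,"ay":0,"az":0},{"grip":0,"dx":0,"dy":0,"dz":-20,"ax":0,"ay":0,"az":0},{"grip":0,"dx":-30,"dy":0,"dz":0,"ax":0,"ay":0,"az":0},{"grip":0,"dx":-30,"dy":0,"dz":0,"ax":0,"ay":0,"az":0},{"grip":0,"dx":-30,"dy":0,"dz":0,"ax":0,"ay":0,"az":0},{"grip":0,"dx":0,"dy":0,"dz":0,"ax":0,"ay":0.12,"az":0},{"grip":0,"dx":0,"dy":0,"dz":0,"ax":0,"ay":0.12,"az":0},{"grip":0,"dx":0,"dy":0,"dz":0,"ax":0,"ay":0.12,"az":0},{"grip":0,"dx":0,"dy":0,"dz":0,"ax":0,"ay":0,"az":0}])

```text
time_s: 8.75
eef_pos: [530.2, -196.1, 108.6]
ee_rot: [0.681, 0.709, 0.124, -0.132]
ft_force: [-0.1, -0.2, -1.2]
gripper_width: 0.006
grip_force: 0.0
```

Emit:
send_rows(moves=[{"grip":0,"dx":-8,"dy":0,"dz":22,"ax":0,"ay":0,"az":0},{"grip":0,"dx":-8,"dy":0,"dz":22,"ax":0,"ay":0,"az":0},{"grip":0,"dx":-8,"dy":0,"dz":22,"ax":0,"ay":0,"az":0},{"grip":0,"dx":0,"dy":0,"dz":0,"ax":0,"ay":0,"az":0},{"grip":0,"dx":0,"dy":0,"dz":0,"ax":0,"ay":0,"az":0}])

```text
time_s: 9.25
eef_pos: [531.2, -192.1, 41.4]
ee_rot: [0.679, 0.712, 0.123, -0.129]
ft_force: [-0.1, 0.1, 0.2]
gripper_width: 0.005
grip_force: 0.0
```

Emit:
send_rows(moves=[{"grip":0,"dx":9,"dy":0,"dz":3.5,"ax":0,"ay":0,"az":0},{"grip":0,"dx":9,"dy":0,"dz":3.5,"ax":0,"ay":0,"az":0},{"grip":0,"dx":5,"dy":0,"dz":2,"ax":0,"ay":0,"az":0},{"grip":0,"dx":5,"dy":0,"dz":2,"ax":0,"ay":0,"az":0},{"grip":0,"dx":5,"dy":0,"dz":2,"ax":0,"ay":0,"az":0}])

```text
time_s: 9.75
eef_pos: [529.6, -156.8, 40.6]
ee_rot: [0.68, 0.711, 0.124, -0.129]
ft_force: [0.3, 0.1, -0.1]
gripper_width: 0.008
grip_force: 0.0
```

Emit:
send_rows(moves=[{"grip":0,"dx":5,"dy":0,"dz":2,"ax":0,"ay":0,"az":0},{"grip":0,"dx":5,"dy":0,"dz":2,"ax":0,"ay":0,"az":0}])

```text
time_s: 9.95
eef_pos: [529.0, -146.1, 40.0]
ee_rot: [0.68, 0.711, 0.124, -0.129]
ft_force: [0.3, 0.3, -0.5]
gripper_width: 0.006
grip_force: 0.0
```

```bash
python3 - <<'E'
from h import *
q=robot.capture("side");w=robot.capture("wrist");t=robot.capture("top");e=robot.get_obs()["eef_pos"];print(e)
b=cv2.resize(q["pixels"][250:340,240:360],(400,300),interpolation=3)
c=cv2.resize(w["pixels"],(400,300),interpolation=3)
d=cv2.resize(t["pixels"][220:330,355:435],(218,300),interpolation=3)
f=np.zeros((600,800,3),np.uint8);f[:300,:400]=b;f[:300,400:]=c;f[300:,:218]=d
cv2.imwrite('pics/z4.png',f[:,:,::-1])
from scipy.spatial.transform import Rotation as R
tip=e+R.from_quat(robot.get_obs()["ee_rot"]).apply([0,0,14])
print(tip,proj(q,tip),proj(w,tip),proj(t,tip))
E
```

```text
[ 529.02176502 -146.24962464   40.02447664]
[ 528.79511741 -141.32289438   26.92195934] [[283.21244219 318.79960369]] [[316.19326274 279.52907797]] [[394.35899439 280.82679752]]
```

View pics/z4.png

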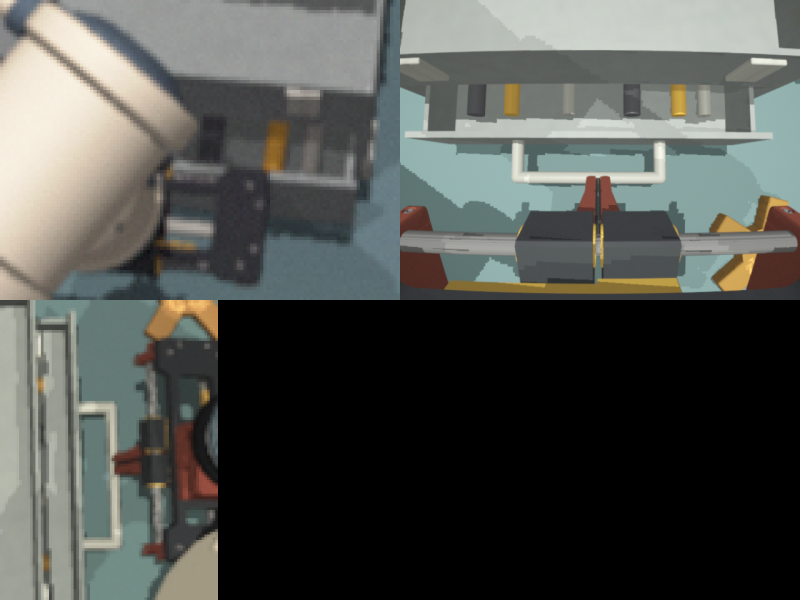

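The top crop shows the tips at (397, 282), just reaching the front edge of the bar. They sit about 6 mm short of where I projected them, so I'll keep pushing.

Emit:
send_rows(moves=[{"grip":0,"dx":4,"dy":0,"dz":1.6,"ax":0,"ay":0,"az":0},{"grip":0,"dx":4,"dy":0,"dz":1.6,"ax":0,"ay":0,"az":0},{"grip":0,"dx":4,"dy":0,"dz":1.6,"ax":0,"ay":0,"az":0}])

```text
time_s: 10.4
eef_pos: [528.4, -133.4, 39.7]
ee_rot: [0.68, 0.711, 0.124, -0.13]
ft_force: [-0.6, -0.2, 0.7]
gripper_width: 0.002
grip_force: 0.0
```

```bash
cat > bar.py <<'E'
from h import *
w=robot.capture("wrist");t=robot.capture("top");o=robot.get_obs();print(o["eef_pos"],o["ft_force"])
for n,c in(("wrist",w),("top",t)):
    for k in("drawer_handle","drawer"):
        r=robot.cut_out(k,c)
        if r:
            v,u=np.nonzero(r[0]["pixels"]);print(n,k,r[0]["p"],"u",u.min(),u.max(),"v",v.min(),v.max())
            if n=="top": print("  y of bar front",atz(c,[(np.percentile(u,99.5),np.median(v))],44).round(1))
E
python3 bar.py
```

```text
[ 528.43395498 -133.03224297   39.78732886] [ 0.59080904  0.83441448 -0.17759091]
wrist drawer_handle 0.58 u 6 598 v 158 318
wrist drawer 0.71 u 6 598 v 157 317
top drawer_handle 0.9 u 368 399 v 226 344
  y of bar front [[ 512.5 -150.3   44. ]]
top drawer 0.96 u 369 399 v 225 344
  y of bar front [[ 512.5 -150.3   44. ]]
```

Emit:
send_rows(moves=[{"grip":0,"dx":0,"dy":0,"dz":0,"ax":0,"ay":0.1,"az":0},{"grip":0,"dx":0,"dy":0,"dz":0,"ax":0,"ay":0.1,"az":0},{"grip":0,"dx":0,"dy":0,"dz":0,"ax":0,"ay":0.1,"az":0},{"grip":0,"dx":0,"dy":0,"dz":0,"ax":0,"ay":0,"az":0}])

```text
time_s: 11.1
eef_pos: [527.4, -135.0, 37.1]
ee_rot: [0.655, 0.682, 0.224, -0.237]
ft_force: [-0.4, 0.5, -1.0]
gripper_width: 0.01
grip_force: 0.0
```

```bash
python3 bar.py; python3 - <<'E'
from h import *
from scipy.spatial.transform import Rotation as R
o=robot.get_obs();print(R.from_quat(o["ee_rot"]).as_matrix().round(3))
w=robot.capture("wrist");q=robot.capture("side");t=robot.capture("top")
c=cv2.resize(w["pixels"][160:360,180:460],(560,400),interpolation=3)
d=cv2.resize(t["pixels"][240:320,375:423],(240,400),interpolation=3)
cv2.imwrite('pics/z5.png',np.hstack([c,d])[:,:,::-1])
E
```

```text
[ 528.34274081 -134.11587916   39.0783506 ] [ 0.05078387  0.52020942 -0.20227108]
wrist drawer_handle 0.59 u 19 590 v 152 311
wrist drawer 0.6 u 19 590 v 152 311
top drawer_handle 0.91 u 368 400 v 225 345
  y of bar front [[ 514.9 -150.3   44. ]]
top drawer 0.62 u 368 399 v 226 343
  y of bar front [[ 517.3 -150.3   44. ]]
[[-0.038  0.999 -0.027]
 [ 0.79   0.047  0.611]
 [ 0.611  0.002 -0.791]]
```

View pics/z5.png

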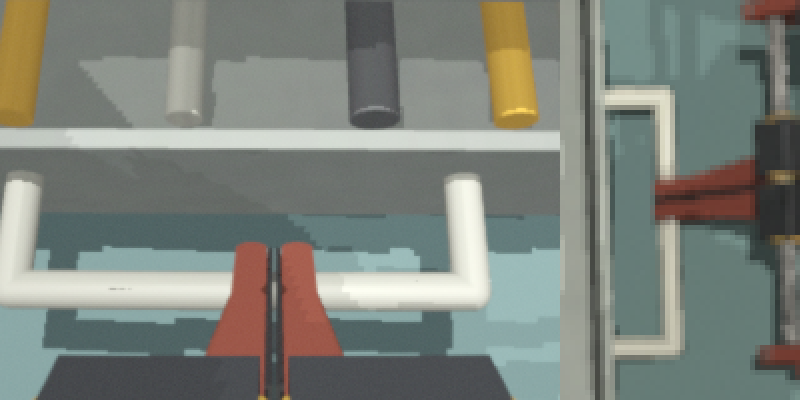

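The tips lie over the bar (top u≈394, bar u 395–398), so they end near the TCP instead of 14 mm ahead of it. That explains both misses: the tips went over the bar and then over the drawer front. I'll back off, reduce the tilt and go about 20 mm lower.

Emit:
send_rows(moves=[{"grip":0,"dx":-11,"dy":0,"dz":-9,"ax":0,"ay":0,"az":0},{"grip":0,"dx":-11,"dy":0,"dz":-9,"ax":0,"ay":0,"az":0},{"grip":0,"dx":-11,"dy":0,"dz":-9,"ax":0,"ay":0,"az":0},{"grip":0,"dx":0,"dy":0,"dz":0,"ax":0,"ay":-0.1,"az":0},{"grip":0,"dx":0,"dy":0,"dz":0,"ax":0,"ay":-0.1,"az":0},{"grip":0,"dx":0,"dy":0,"dz":0,"ax":0,"ay":-0.1,"az":0},{"grip":0,"dx":-3,"dy":0,"dz":9,"ax":0,"ay":0,"az":0},{"grip":0,"dx":-3,"dy":0,"dz":9,"ax":0,"ay":0,"az":0},{"grip":0,"dx":0,"dy":0,"dz":0,"ax":0,"ay":0,"az":0}])

```text
time_s: 12.45
eef_pos: [528.8, -175.5, 18.8]
ee_rot: [0.68, 0.71, 0.124, -0.132]
ft_force: [-0.5, -0.6, -0.3]
gripper_width: 0.007
grip_force: 0.0
```

Emit:
send_rows(moves=[{"grip":0,"dx":5,"dy":0,"dz":2,"ax":0,"ay":0,"az":0},{"grip":0,"dx":5,"dy":0,"dz":2,"ax":0,"ay":0,"az":0},{"grip":0,"dx":5,"dy":0,"dz":2,"ax":0,"ay":0,"az":0},{"grip":0,"dx":5,"dy":0,"dz":2,"ax":0,"ay":0,"az":0}])

```text
time_s: 12.85
eef_pos: [529.5, -153.6, 21.6]
ee_rot: [0.68, 0.711, 0.124, -0.129]
ft_force: [0.8, 0.2, 0.5]
gripper_width: 0.004
grip_force: 0.0
```

Emit:
send_rows(moves=[{"grip":0,"dx":5,"dy":0,"dz":2,"ax":0,"ay":0,"az":0},{"grip":0,"dx":5,"dy":0,"dz":2,"ax":0,"ay":0,"az":0},{"grip":0,"dx":5,"dy":0,"dz":2,"ax":0,"ay":0,"az":0}])

```text
time_s: 13.15
eef_pos: [528.8, -137.7, 21.5]
ee_rot: [0.68, 0.711, 0.124, -0.129]
ft_force: [-0.4, -1.5, 1.6]
gripper_width: 0.006
grip_force: 0.9
```

```bash
python3 bar.py
```

```text
[ 528.66873315 -136.83223495   21.32695058] [-0.8240833   0.41071027  0.14810482]
wrist drawer_handle 0.96 u 0 625 v 135 285
wrist drawer 0.74 u 0 626 v 135 285
top drawer_handle 0.74 u 368 393 v 225 346
  y of bar front [[ 517.  -135.8   44. ]]
top drawer 0.89 u 368 393 v 225 345
  y of bar front [[ 516.9 -133.4   44. ]]
```

The drawer has moved: the bar went from y≈-150 to -135. I'll keep pushing.

Emit:
send_rows(moves=[{"grip":0,"dx":5,"dy":0,"dz":2,"ax":0,"ay":0,"az":0},{"grip":0,"dx":5,"dy":0,"dz":2,"ax":0,"ay":0,"az":0},{"grip":0,"dx":5,"dy":0,"dz":2,"ax":0,"ay":0,"az":0},{"grip":0,"dx":5,"dy":0,"dz":2,"ax":0,"ay":0,"az":0}])

```text
time_s: 13.85
eef_pos: [527.7, -115.9, 20.8]
ee_rot: [0.68, 0.711, 0.124, -0.129]
ft_force: [-0.3, -1.9, 0.6]
gripper_width: 0.005
grip_force: 0.9
```

Emit:
send_rows(moves=[{"grip":0,"dx":2,"dy":0,"dz":0.8,"ax":0,"ay":0,"az":0},{"grip":0,"dx":2,"dy":0,"dz":0.8,"ax":0,"ay":0,"az":0},{"grip":0,"dx":0,"dy":0,"dz":0,"ax":0,"ay":0,"az":0}])

```text
time_s: 14.15
eef_pos: [527.5, -111.4, 20.6]
ee_rot: [0.679, 0.711, 0.124, -0.13]
ft_force: [1.2, -0.1, 0.9]
gripper_width: 0.005
grip_force: 0.0
```

Emit:
send_rows(moves=[{"grip":0,"dx":2,"dy":0,"dz":0.8,"ax":0,"ay":0,"az":0},{"grip":0,"dx":0,"dy":0,"dz":0,"ax":0,"ay":0,"az":0}])

```text
time_s: 14.35
eef_pos: [527.3, -109.6, 20.5]
ee_rot: [0.68, 0.711, 0.124, -0.13]
ft_force: [0.7, -1.1, 0.5]
gripper_width: 0.006
grip_force: 0.3
```

```bash
python3 bar.py
```

```text
[ 527.32766823 -109.64935817   20.49740571] [ 0.18035142 -0.85104338 -0.90511879]
wrist drawer 0.9 u 0 598 v 201 286
top drawer_handle 0.65 u 369 382 v 257 311
  y of bar front [[ 518.7 -109.4   44. ]]
top drawer 0.76 u 369 382 v 257 311
  y of bar front [[ 513.9 -109.5   44. ]]
```

Nearly home. I'll creep forward until the force rises at the stop.

Emit:
send_rows(moves=[{"grip":0,"dx":2,"dy":0,"dz":0.8,"ax":0,"ay":0,"az":0},{"grip":0,"dx":0,"dy":0,"dz":0,"ax":0,"ay":0,"az":0}])

```text
time_s: 14.85
eef_pos: [527.3, -107.8, 20.5]
ee_rot: [0.68, 0.711, 0.124, -0.129]
ft_force: [-0.5, -1.0, -0.0]
gripper_width: 0.005
grip_force: 0.8
```

Emit:
send_rows(moves=[{"grip":0,"dx":2,"dy":0,"dz":0.8,"ax":0,"ay":0,"az":0},{"grip":0,"dx":0,"dy":0,"dz":0,"ax":0,"ay":0,"az":0}])

```text
time_s: 15.05
eef_pos: [527.3, -107.7, 20.5]
ee_rot: [0.68, 0.711, 0.122, -0.128]
ft_force: [-0.8, -8.9, 0.5]
gripper_width: 0.007
grip_force: 3.9
```

Drawer home: motion stopped and the force rose to 9 N. Now I'll back off and rise.

Emit:
send_rows(moves=[{"grip":0,"dx":-10,"dy":0,"dz":-4,"ax":0,"ay":0,"az":0},{"grip":0,"dx":-28,"dy":0,"dz":-11,"ax":0,"ay":0,"az":0},{"grip":0,"dx":-28,"dy":0,"dz":-11,"ax":0,"ay":0,"az":0},{"grip":0,"dx":14,"dy":0,"dz":-38,"ax":0,"ay":0,"az":0},{"grip":0,"dx":14,"dy":0,"dz":-38,"ax":0,"ay":0,"az":0},{"grip":0,"dx":0,"dy":0,"dz":-40,"ax":0,"ay":-0.12,"az":0},{"grip":0,"dx":0,"dy":0,"dz":-40,"ax":0,"ay":-0.12,"az":0},{"grip":0,"dx":0,"dy":0,"dz":-40,"ax":0,"ay":-0.12,"az":0},{"grip":0,"dx":0,"dy":0,"dz":-45,"ax":0,"ay":0,"az":0},{"grip":0,"dx":0,"dy":0,"dz":-45,"ax":0,"ay":0,"az":0},{"grip":0,"dx":0,"dy":0,"dz":-45,"ax":0,"ay":0,"az":0},{"grip":0,"dx":0,"dy":0,"dz":0,"ax":0,"ay":0,"az":0}])

```text
time_s: 16.25
eef_pos: [532.4, -205.3, 361.6]
ee_rot: [0.691, 0.723, 0.002, 0.005]
ft_force: [0.4, -0.3, -0.2]
gripper_width: 0.006
grip_force: 0.0
```

```bash
python3 bar.py
```

```text
[ 532.14618791 -205.43100958  354.75172535] [ 0.25330247 -0.05664384 -0.15755611]
wrist drawer_handle 0.87 u 201 367 v 84 113
wrist drawer 0.82 u 227 385 v 84 114
top drawer_handle 0.62 u 370 381 v 257 310
  y of bar front [[ 523.5 -107.    44. ]]
top drawer 0.52 u 369 382 v 257 311
  y of bar front [[ 518.7 -109.4   44. ]]
```

Emit:
send_rows(moves=[{"grip":0,"dx":40,"dy":0,"dz":-2,"ax":0,"ay":0,"az":0},{"grip":0,"dx":40,"dy":0,"dz":-2,"ax":0,"ay":0,"az":0},{"grip":0,"dx":40,"dy":0,"dz":-2,"ax":0,"ay":0,"az":0},{"grip":0,"dx":40,"dy":0,"dz":-2,"ax":0,"ay":0,"az":0},{"grip":0,"dx":40,"dy":0,"dz":0,"ax":0,"ay":0,"az":0},{"grip":0,"dx":40,"dy":0,"dz":0,"ax":0,"ay":0,"az":0},{"grip":0,"dx":40,"dy":0,"dz":0,"ax":0,"ay":0,"az":0},{"grip":0,"dx":40,"dy":0,"dz":0,"ax":0,"ay":0,"az":0},{"grip":0,"dx":0,"dy":0,"dz":0,"ax":0,"ay":0,"az":0},{"grip":0,"dx":0,"dy":0,"dz":0,"ax":0,"ay":0,"az":0}])

```text
time_s: 17.55
eef_pos: [516.9, 114.9, 360.2]
ee_rot: [0.69, 0.724, -0.001, -0.001]
ft_force: [0.6, 0.6, -0.1]
gripper_width: 0.006
grip_force: 0.0
```

Emit:
send_rows(moves=[{"grip":0,"dx":0,"dy":0,"dz":25,"ax":0,"ay":0,"az":0},{"grip":0,"dx":0,"dy":0,"dz":25,"ax":0,"ay":0,"az":0},{"grip":0,"dx":0,"dy":0,"dz":27,"ax":0,"ay":0,"az":0},{"grip":0,"dx":0,"dy":0,"dz":0,"ax":0,"ay":0,"az":0},{"grip":0,"dx":-10,"dy":0,"dz":0,"ax":0,"ay":0,"az":0},{"grip":0,"dx":-10,"dy":0,"dz":0,"ax":0,"ay":0,"az":0},{"grip":0,"dx":0,"dy":0,"dz":0,"ax":0,"ay":0,"az":0}])

```text
time_s: 18.25
eef_pos: [518.8, 92.5, 286.6]
ee_rot: [0.692, 0.722, 0.001, 0.001]
ft_force: [-0.7, 0.8, 0.3]
gripper_width: 0.005
grip_force: 0.0
```

Emit:
send_rows(moves=[{"grip":0,"dx":-5,"dy":0,"dz":0,"ax":0,"ay":0,"az":0},{"grip":0,"dx":-5,"dy":0,"dz":0,"ax":0,"ay":0,"az":0}])

```text
time_s: 18.45
eef_pos: [518.8, 84.0, 285.3]
ee_rot: [0.691, 0.723, 0.0, 0.0]
ft_force: [0.2, -0.5, 0.4]
gripper_width: 0.007
grip_force: 0.0
```

Emit:
send_rows(moves=[{"grip":0,"dx":-5,"dy":0,"dz":0,"ax":0,"ay":0,"az":0},{"grip":0,"dx":-5,"dy":0,"dz":0,"ax":0,"ay":0,"az":0}])

```text
time_s: 18.65
eef_pos: [519.1, 74.0, 284.6]
ee_rot: [0.691, 0.723, 0.0, 0.0]
ft_force: [-0.3, -0.1, 1.1]
gripper_width: 0.008
grip_force: 0.1
```

Emit:
send_rows(moves=[{"grip":0,"dx":-7,"dy":0,"dz":3.5,"ax":0,"ay":0,"az":0},{"grip":0,"dx":-7,"dy":0,"dz":3.5,"ax":0,"ay":0,"az":0},{"grip":0,"dx":-7,"dy":0,"dz":3.5,"ax":0,"ay":0,"az":0},{"grip":0,"dx":-7,"dy":0,"dz":3.5,"ax":0,"ay":0,"az":0},{"grip":0,"dx":-7,"dy":0,"dz":4,"ax":0,"ay":0,"az":0}])

```text
time_s: 19.15
eef_pos: [520.7, 38.7, 266.5]
ee_rot: [0.691, 0.723, 0.0, 0.0]
ft_force: [-0.2, 0.9, 4.1]
gripper_width: 0.004
grip_force: 1.8
```

```bash
cat > lid.py <<'E'
from h import *
t=robot.capture("top");q=robot.capture("side");o=robot.get_obs();print(o["eef_pos"],o["ft_force"])
for n,c in(("top",t),("side",q)):
    r=robot.cut_out("lid",c)
    if r:
        m=r[0]["pixels"];v,u=np.nonzero(m);print(n,round(r[0]["p"],2),"u",np.percentile(u,[1,99]),"v",np.percentile(v,[1,99]))
for th in np.arange(0,1.3,.1):
    y=lambda r,h:[515,108-r*np.cos(th)+h*np.sin(th),120+r*np.sin(th)+h*np.cos(th)]
    a=y(188,16);print(round(th,1),"edge px top u %.1f side v %.1f"%(proj(t,a)[0,0],proj(q,a)[0,1]))
E
python3 lid.py
```

```text
[520.42673127  38.24761989 265.4585533 ] [-0.07210859  0.6295764   0.12202871]
top 0.61 u [284. 334.] v [201. 346.]
side 0.82 u [212. 358.] v [183. 208.]
0.0 edge px top u 373.2 side v 269.3
0.1 edge px top u 372.8 side v 263.7
0.2 edge px top u 371.5 side v 257.3
0.3 edge px top u 369.2 side v 250.1
0.4 edge px top u 366.1 side v 242.2
0.5 edge px top u 362.0 side v 233.8
0.6 edge px top u 356.9 side v 224.9
0.7 edge px top u 351.0 side v 215.6
0.8 edge px top u 344.1 side v 206.1
0.9 edge px top u 336.5 side v 196.6
1.0 edge px top u 328.1 side v 187.2
1.1 edge px top u 319.1 side v 178.0
1.2 edge px top u 309.7 side v 169.2
```

The lid is following and is now at about 0.93 rad. I'll continue along the arc slowly.

Emit:
send_rows(moves=[{"grip":0,"dx":-6,"dy":0,"dz":4.5,"ax":0,"ay":0,"az":0},{"grip":0,"dx":-6,"dy":0,"dz":4.5,"ax":0,"ay":0,"az":0},{"grip":0,"dx":-6,"dy":0,"dz":4.5,"ax":0,"ay":0,"az":0},{"grip":0,"dx":-6,"dy":0,"dz":4.5,"ax":0,"ay":0,"az":0},{"grip":0,"dx":-5.5,"dy":0,"dz":5.6,"ax":0,"ay":0,"az":0},{"grip":0,"dx":-5.5,"dy":0,"dz":5.6,"ax":0,"ay":0,"az":0},{"grip":0,"dx":-5.5,"dy":0,"dz":5.6,"ax":0,"ay":0,"az":0},{"grip":0,"dx":-5,"dy":0,"dz":5.6,"ax":0,"ay":0,"az":0}])

```text
time_s: 20.15
eef_pos: [522.7, -6.7, 225.6]
ee_rot: [0.691, 0.723, -0.0, 0.0]
ft_force: [1.1, 0.8, 4.0]
gripper_width: 0.005
grip_force: 1.5
```

```bash
python3 lid.py|head -3
```

```text
[522.30856683  -6.74000074 224.61697072] [0.00152797 0.51916405 0.57471309]
top 0.72 u [285. 358.] v [206. 350.]
side 0.71 u [210. 357.] v [196. 232.]
```

Emit:
send_rows(moves=[{"grip":0,"dx":-3.2,"dy":0,"dz":5.4,"ax":0,"ay":0,"az":0},{"grip":0,"dx":-3.2,"dy":0,"dz":5.4,"ax":0,"ay":0,"az":0},{"grip":0,"dx":-3.2,"dy":0,"dz":5.4,"ax":0,"ay":0,"az":0},{"grip":0,"dx":-3.2,"dy":0,"dz":5.4,"ax":0,"ay":0,"az":0},{"grip":0,"dx":-3.2,"dy":0,"dz":5.4,"ax":0,"ay":0,"az":0},{"grip":0,"dx":-1.8,"dy":0,"dz":4.8,"ax":0,"ay":0,"az":0},{"grip":0,"dx":-1.8,"dy":0,"dz":4.8,"ax":0,"ay":0,"az":0},{"grip":0,"dx":-1.8,"dy":0,"dz":4.8,"ax":0,"ay":0,"az":0},{"grip":0,"dx":-1.8,"dy":0,"dz":4.8,"ax":0,"ay":0,"az":0},{"grip":0,"dx":-1.8,"dy":0,"dz":4.8,"ax":0,"ay":0,"az":0}])

```text
time_s: 21.35
eef_pos: [523.8, -31.2, 174.7]
ee_rot: [0.691, 0.723, -0.0, -0.0]
ft_force: [0.1, -1.2, 4.0]
gripper_width: 0.005
grip_force: 1.3
```

Emit:
send_rows(moves=[{"grip":0,"dx":-1,"dy":0,"dz":4,"ax":0,"ay":0,"az":0},{"grip":0,"dx":-1,"dy":0,"dz":4,"ax":0,"ay":0,"az":0},{"grip":0,"dx":-1,"dy":0,"dz":4,"ax":0,"ay":0,"az":0},{"grip":0,"dx":-1,"dy":0,"dz":3,"ax":0,"ay":0,"az":0},{"grip":0,"dx":0,"dy":0,"dz":3,"ax":0,"ay":0,"az":0}])

```text
time_s: 21.85
eef_pos: [524.0, -35.2, 156.9]
ee_rot: [0.691, 0.723, -0.0, 0.0]
ft_force: [1.2, -1.4, 3.1]
gripper_width: 0.005
grip_force: 1.2
```

```bash
python3 lid.py|head -3
```

```text
[523.82064992 -34.87133893 156.50123904] [-0.19551744 -0.08515903  1.39235568]
top 0.97 u [287. 372.] v [213. 350.]
side 0.55 u [213. 356.] v [201. 266.]
```

Emit:
send_rows(moves=[{"grip":0,"dx":0,"dy":0,"dz":2,"ax":0,"ay":0,"az":0},{"grip":0,"dx":0,"dy":0,"dz":2,"ax":0,"ay":0,"az":0},{"grip":0,"dx":0,"dy":0,"dz":2,"ax":0,"ay":0,"az":0},{"grip":0,"dx":0,"dy":0,"dz":0,"ax":0,"ay":0,"az":0}])

```text
time_s: 22.45
eef_pos: [524.1, -35.1, 151.0]
ee_rot: [0.691, 0.723, 0.0, 0.0]
ft_force: [-0.4, -1.1, 1.0]
gripper_width: 0.004
grip_force: 0.6
```

Emit:
send_rows(moves=[{"grip":0,"dx":0,"dy":0,"dz":2,"ax":0,"ay":0,"az":0},{"grip":0,"dx":0,"dy":0,"dz":0,"ax":0,"ay":0,"az":0}])

```text
time_s: 22.65
eef_pos: [524.1, -35.0, 149.0]
ee_rot: [0.691, 0.723, 0.0, 0.0]
ft_force: [0.2, -0.7, 1.1]
gripper_width: 0.005
grip_force: 0.8
```

Emit:
send_rows(moves=[{"grip":0,"dx":0,"dy":0,"dz":2,"ax":0,"ay":0,"az":0},{"grip":0,"dx":0,"dy":0,"dz":0,"ax":0,"ay":0,"az":0}])

```text
time_s: 22.85
eef_pos: [524.0, -35.0, 146.9]
ee_rot: [0.691, 0.723, 0.0, -0.0]
ft_force: [0.3, -1.8, 1.9]
gripper_width: 0.006
grip_force: 0.8
```

Emit:
send_rows(moves=[{"grip":0,"dx":0,"dy":0,"dz":2,"ax":0,"ay":0,"az":0},{"grip":0,"dx":0,"dy":0,"dz":2,"ax":0,"ay":0,"az":0},{"grip":0,"dx":0,"dy":0,"dz":0,"ax":0,"ay":0,"az":0}])

```text
time_s: 23.15
eef_pos: [523.9, -35.0, 142.7]
ee_rot: [0.691, 0.723, -0.0, -0.0]
ft_force: [0.3, -1.0, 1.0]
gripper_width: 0.002
grip_force: 0.6
```

Emit:
send_rows(moves=[{"grip":0,"dx":0,"dy":0,"dz":2,"ax":0,"ay":0,"az":0},{"grip":0,"dx":0,"dy":0,"dz":0,"ax":0,"ay":0,"az":0}])

```text
time_s: 23.35
eef_pos: [523.9, -35.0, 140.8]
ee_rot: [0.691, 0.723, -0.0, -0.0]
ft_force: [-0.2, -0.5, 0.4]
gripper_width: 0.003
grip_force: 0.7
```

Emit:
send_rows(moves=[{"grip":0,"dx":0,"dy":0,"dz":2,"ax":0,"ay":0,"az":0},{"grip":0,"dx":0,"dy":0,"dz":0,"ax":0,"ay":0,"az":0}])

```text
time_s: 23.55
eef_pos: [523.9, -35.0, 138.8]
ee_rot: [0.691, 0.723, -0.0, -0.0]
ft_force: [-0.4, -1.6, 0.9]
gripper_width: 0.002
grip_force: 0.7
```

Emit:
send_rows(moves=[{"grip":0,"dx":0,"dy":0,"dz":2,"ax":0,"ay":0,"az":0},{"grip":0,"dx":0,"dy":0,"dz":0,"ax":0,"ay":0,"az":0}])

```text
time_s: 23.75
eef_pos: [524.0, -35.0, 136.9]
ee_rot: [0.691, 0.723, -0.0, -0.0]
ft_force: [0.3, -0.9, 1.2]
gripper_width: 0.005
grip_force: 0.7
```

Emit:
send_rows(moves=[{"grip":0,"dx":0,"dy":0,"dz":2,"ax":0,"ay":0,"az":0},{"grip":0,"dx":0,"dy":0,"dz":0,"ax":0,"ay":0,"az":0}])

```text
time_s: 23.95
eef_pos: [523.9, -35.0, 134.8]
ee_rot: [0.691, 0.723, -0.0, -0.0]
ft_force: [0.5, -0.6, 1.4]
gripper_width: 0.006
grip_force: 0.7
```

Emit:
send_rows(moves=[{"grip":0,"dx":0,"dy":0,"dz":2,"ax":0,"ay":0,"az":0},{"grip":0,"dx":0,"dy":0,"dz":0,"ax":0,"ay":0,"az":0}])

```text
time_s: 24.15
eef_pos: [524.0, -35.0, 132.9]
ee_rot: [0.691, 0.723, -0.0, -0.0]
ft_force: [0.1, -1.1, 1.2]
gripper_width: 0.006
grip_force: 0.7
```

```bash
python3 lid.py|head -4
```

```text
[523.89746272 -34.80500425 132.86491765] [-0.32770763 -0.41174209  0.37346293]
top 0.74 u [288. 373.] v [215.   349.87]
side 0.69 u [257. 388.] v [418.64 462.  ]
0.0 edge px top u 373.2 side v 269.3
```

Emit:
send_rows(moves=[{"grip":0,"dx":0,"dy":0,"dz":2,"ax":0,"ay":0,"az":0},{"grip":0,"dx":0,"dy":0,"dz":0,"ax":0,"ay":0,"az":0}])

```text
time_s: 24.55
eef_pos: [523.9, -35.1, 131.0]
ee_rot: [0.691, 0.723, -0.0, -0.0]
ft_force: [0.1, -0.8, 1.2]
gripper_width: 0.004
grip_force: 0.6
```

Emit:
send_rows(moves=[{"grip":0,"dx":0,"dy":0,"dz":2,"ax":0,"ay":0,"az":0},{"grip":0,"dx":0,"dy":0,"dz":0,"ax":0,"ay":0,"az":0}])

```text
time_s: 24.75
eef_pos: [524.0, -35.1, 129.0]
ee_rot: [0.691, 0.723, -0.0, 0.0]
ft_force: [0.7, -1.2, 2.1]
gripper_width: 0.006
grip_force: 0.7
```

Emit:
send_rows(moves=[{"grip":0,"dx":0,"dy":0,"dz":2,"ax":0,"ay":0,"az":0},{"grip":0,"dx":0,"dy":0,"dz":0,"ax":0,"ay":0,"az":0}])

```text
time_s: 24.95
eef_pos: [524.0, -35.0, 126.9]
ee_rot: [0.691, 0.723, -0.0, 0.0]
ft_force: [0.2, -1.3, 0.8]
gripper_width: 0.005
grip_force: 0.6
```

Emit:
send_rows(moves=[{"grip":0,"dx":0,"dy":0,"dz":2,"ax":0,"ay":0,"az":0},{"grip":0,"dx":0,"dy":0,"dz":0,"ax":0,"ay":0,"az":0}])

```text
time_s: 25.15
eef_pos: [524.0, -35.0, 124.9]
ee_rot: [0.691, 0.723, -0.0, -0.0]
ft_force: [0.5, -2.4, 1.4]
gripper_width: 0.004
grip_force: 0.6
```

```bash
python3 - <<'E'
from h import *
q=robot.capture("side");w=robot.capture("wrist")
b=cv2.resize(q["pixels"][170:330,200:370],(400,376),interpolation=3)
c=cv2.resize(w["pixels"],(400,300));f=np.zeros((376,800,3),np.uint8);f[:,:400]=b;f[:300,400:]=c
cv2.imwrite('pics/z6.png',f[:,:,::-1])
E
```

```text
(no output)
```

View pics/z6.png

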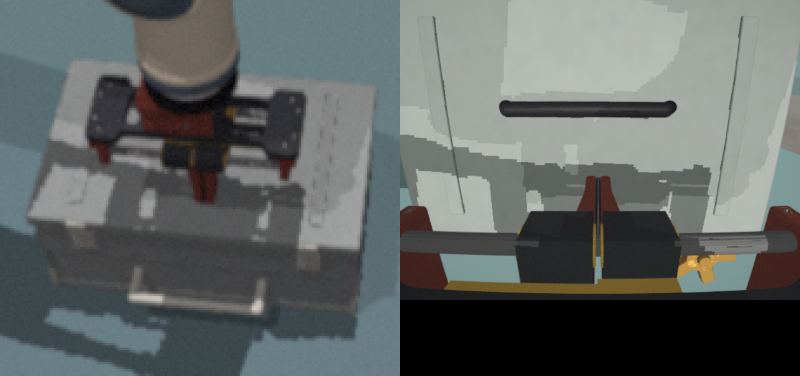

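The lid looks almost shut. Its front edge is at about (213, 262)–(356, 275) in the side image, and the drawer is home. I'll press on until the force rises at the stop.

Emit:
send_rows(moves=[{"grip":0,"dx":0,"dy":0,"dz":2,"ax":0,"ay":0,"az":0},{"grip":0,"dx":0,"dy":0,"dz":0,"ax":0,"ay":0,"az":0}])

```text
time_s: 25.45
eef_pos: [523.9, -35.0, 122.9]
ee_rot: [0.691, 0.723, -0.0, -0.0]
ft_force: [-0.6, -1.0, 0.8]
gripper_width: 0.004
grip_force: 0.5
```

Emit:
send_rows(moves=[{"grip":0,"dx":0,"dy":0,"dz":2,"ax":0,"ay":0,"az":0},{"grip":0,"dx":0,"dy":0,"dz":0,"ax":0,"ay":0,"az":0}])

```text
time_s: 25.65
eef_pos: [524.0, -35.0, 120.9]
ee_rot: [0.691, 0.723, -0.0, -0.0]
ft_force: [0.4, -1.8, 0.9]
gripper_width: 0.005
grip_force: 0.5
```

Emit:
send_rows(moves=[{"grip":0,"dx":0,"dy":0,"dz":1.5,"ax":0,"ay":0,"az":0},{"grip":0,"dx":0,"dy":0,"dz":0,"ax":0,"ay":0,"az":0}])

```text
time_s: 25.85
eef_pos: [524.0, -35.0, 120.7]
ee_rot: [0.691, 0.723, 0.0, 0.0]
ft_force: [-2.0, -1.9, 6.3]
gripper_width: 0.002
grip_force: 3.2
```

Emit:
send_rows(moves=[{"grip":0,"dx":0,"dy":0,"dz":1.5,"ax":0,"ay":0,"az":0},{"grip":0,"dx":0,"dy":0,"dz":0,"ax":0,"ay":0,"az":0},{"grip":0,"dx":0,"dy":0,"dz":0,"ax":0,"ay":0,"az":0}])

```text
time_s: 26.15
eef_pos: [524.1, -35.0, 120.7]
ee_rot: [0.691, 0.723, 0.001, 0.001]
ft_force: [-4.4, -0.7, 11.7]
gripper_width: 0.009
grip_force: 6.1
```

Emit:
send_rows(moves=[{"grip":0,"dx":0,"dy":0,"dz":-10,"ax":0,"ay":0,"az":0},{"grip":0,"dx":0,"dy":0,"dz":-30,"ax":0,"ay":0,"az":0},{"grip":0,"dx":0,"dy":0,"dz":-40,"ax":0,"ay":0,"az":0},{"grip":0,"dx":0,"dy":0,"dz":-40,"ax":0,"ay":0,"az":0},{"grip":0,"dx":0,"dy":0,"dz":-40,"ax":0,"ay":0,"az":0},{"grip":0,"dx":0,"dy":0,"dz":0,"ax":0,"ay":0,"az":0},{"grip":0,"dx":0,"dy":0,"dz":0,"ax":0,"ay":0,"az":0}])

```text
time_s: 26.85
eef_pos: [524.4, -34.8, 278.8]
ee_rot: [0.691, 0.723, 0.001, 0.001]
ft_force: [0.5, -0.3, -0.4]
gripper_width: 0.003
grip_force: 0.0
```

```bash
python3 bar.py; python3 lid.py|head -4; python3 - <<'E'
from h import *
p=robot.capture("side")
for t in["casting","can","brick","brush","hammer","bowl"]:
    r=robot.find_in(t,p);print(t,[(np.round(q["point"]).tolist(),round(q["p"],2)) for q in r[:1]])
E
```

```text
[523.67463495 -34.78916006 276.19243809] [1.34637999 0.31303432 0.41596037]
[523.77312449 -34.94432281 277.26901021] [ 0.27256012  0.63752254 -0.18563129]
top 0.66 u [288. 374.] v [217. 348.]
side 0.64 u [217. 355.] v [199. 277.]
0.0 edge px top u 373.2 side v 269.3
casting [([701.0, -214.0, 19.0], 0.8)]
can [([751.0, -6.0, 100.0], 0.86)]
brick [([458.0, 430.0, 68.0], 0.63)]
brush [([394.0, -334.0, 13.0], 0.6)]
hammer [([677.0, -387.0, 26.0], 0.8)]
bowl [([640.0, 534.0, 44.0], 0.86)]
```

```bash
python3 -c "
from bench import robot
print(robot.sign_off())"
```

```text
the job is handed in; nothing more can be done
None
```

The drawer is pushed home, the lid was lowered slowly until it met a firm stop at about 12 N, and the job is handed in. The sign-off gave no verdict. My last look found the loose bench items in place, except the brick, whose reading was about 40 mm off. The arm never went near it, so I put that down to a partly blocked view. The chisel and drawer were out of sight by then.

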